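Take the pressure gauge from its lock-out tray and hang it up to be read

ROBOT

A 6-joint arm with a two-finger parallel gripper is mounted at the origin on the work surface. World frame = base frame: x ahead of the robot, y to its left, z up, the work surface at z = 0. Lengths are in m, angles in rad, forces in N, time in s.
With the tool pointing down it reaches from about 0.35 to 0.975 m from the base axis. Payload 4.9 kg.
Tool frame: the origin (TCP) lies midway between the tips of the shut fingers; the grasp point (between the pads) lies 19 mm behind it; z points along the fingers, y is the line along which they close (so a half turn about z gives the same grasp; the last joint's range is limited). The gripper opens to 85 mm and grips with 20 to 120 N. Pads are 22 mm wide; open, the fingers measure 114 mm over their backs; the gripper's body (76 mm by 85 mm) begins 54 mm behind the grasp point. The pads swing forward as they close: fully open they stand 13 mm farther back than shut.
Start: joints at [-1.361, 0.053, 1.613, -0, 1.476, -0.119], TCP at [0.202, -0.592, 0.231] pointing down, gripper open.
Joint ranges: [-3.01, 3.01], [-1.01, 2.22], [0.06, 2.58], [-1.02, 4.17], [0.09, 2.62], [-3.14, 3.14]. Speed limits (rad/s): [2.57, 2.57, 3.14, 3.14, 3.14, 3.14].

INTERFACE

Orientations are given as a unit quaternion [w, x, y, z].
In Python, from plant import state, grab_frame, job_done, cut_out, place_of gives the robot as it stands.
- The arm moves only by the tool jog_arm, never from a script. Its argument "motion" is text: rows parted by semicolons, each of 7 numbers parted by spaces: the opening in per cent of the stroke, from 0 (shut) to 100 (fully open), then the shift along the tool's x, y, z as a fraction of full scale, then the turn, a rotation vector about the tool's x, y, z as a fraction of full scale. A call has exactly 5 rows; each row is the pose to reach, as a shift and turn from the pose commanded when the call began, along the tool's axes at that moment; what a row does not reach only later rows make up. Full scale, the value 1, is 50 cm for a shift and 1.5 rad for a turn. A row lasts 1/8 s, in which the tool goes at most 62.5 mm and 10.7 degrees, less where a joint would pass 70% of its speed; a pose out of reach is approached as far as the arm can. A call with a number of a shift or a turn outside -1 to 1 is refused whole. A call with a gripper value outside its range is refused whole. The fingers move at their own pace and stop on an object; the grip force is fixed at half the most. Time passes only in rows, so rows that repeat a pose let the fingers close, or fill a call up. It gives the time, the measured TCP pose, the force, the opening and the grip force at its end, in the units of the state.
- state(): the state, without advancing time (a new reading comes with each control period).
- grab_frame(name): name is "side" or "top" or "wrist"; returns a dict with "color" (420x560x3 uint8, red, green, blue), "range_z" (420x560 float32, m along the optical axis (not along the pixel's ray), 0 where there is no reading), "intrinsics" (3x3 intrinsics, pixels), "world_from_camera" (4x4, takes a point from camera to world coordinates). Camera axes: x right, y up, looking along -z (the intrinsics and any distortion apply to the point x, -y, -z); pixel columns grow to the right and rows downward; lengths in m; the calibration is good to about 2 mm. A picture is of the moment at which its call begins.
- job_done(): hands the job in; it is judged then, once.
Trained networks look in the newest picture that a camera, given by its name, has taken for a name from the list of things; names that differ only in an ending like _2 or _b are one class to them, and where a whole thing is asked for, a point or a joint stands for the part that bears it (a point fixed in the world has none). Each returns a list of dicts, best first, with "p" (0 to 1); they miss things now and then, are a little off and sometimes report something else, mostly with a low value. They report only what shows in the picture. A call takes as long as a camera call.
- cut_out(camera, thing): "pixels" (420x560 bool, what is visible of it).
- place_of(camera, thing): "at" ([x, y, z] in m, in world coordinates, good to about 4 mm: a listed point, or the origin of a listed thing).
The state is a dict: "time": time; "joint_pos": joint angles; "joint_vel": joint speeds; "joint_efforts": joint torques, N m; "tool_pos": TCP position; "tool_rot": TCP orientation; "contact_force": force on the tool from outside, world axes, zero at the start; "ft_torque": the same for the moment, N m; "gripper_width": opening from 0.0 (shut) to 1.0 (fully open); "grasp_force": force on a finger pad.
Only numpy, scipy, OpenCV 4.12 (cv2) and the standard library are available. Lean on these libraries where they do the work, as an engineer would, in place of code of your own. Each camera call takes 0.05 s, during which the arm holds its last target. There are 200 camera calls.

TASK

Pull the instrument tray of the bench rack out by its handle until it locks and let go, then lift the pressure gauge out of the tray and hang it by its bail on the long free hook of the tool board, with the dial facing out from the board so that it can be read. Then press the release button on the rack's post right down so that the tray runs fully home by itself. Leave the two coupling plugs in the tray and the blower, screwdriver and phone on the bench where they are, and do not drop the gauge or put it down on the bench.

Things in the scene. Friction and masses are not known exactly. Their poses are not given: they have to be found in the camera images.
- rack: Grey steel bench rack 306 wide, 340 deep, 225 high with a pull-out tray. Origin: on the bench, middle of the front plane; x into the rack (the tray comes out along -x), y across, z up. Its dark steel top (z 210 to 225) overhangs the front by 70 mm, right above the tray handle. A blower stands on top, from 110 mm behind the front. Fixed.
- tray (a joint): Travel of the tray in m: 0 home, out along the rack's -x. A spring draws it home (2.5 N home, 4.5 N out); past 0.225 a spring catch clicks in behind it (10 N more over the last 20 mm) and holds it out; stop 0.232. Its front is 90 high, sides to z 79. A black block 62 mm behind the front has three 20 mm square holes, 26 deep, 70 apart, mouths at z 71.
- tray_handle (a point): Middle of the upright bar, 12 mm thick and 58 tall, of the D-handle on the tray's front; the bar stands 40 mm off the front, z 59. Axes as the rack's; moves with the tray.
- release (a joint): Press of the release plunger in m: 0 up, 0.014 right down. The tray is freed from about 0.010 on; spring 2 N rising to 5.5 N. It comes up again when let go; the freed tray takes about 2 s to run home.
- release_top (a point): Centre of the top of the black round release button, 32 mm wide, on the 40 mm square post at the rack's front corner (rack x 8, y -176.5 mm, button top z 230), beside the rack's top. Pressed straight down.
- gauge: Pressure gauge, 300 g, 148 tall, standing in one of the three holes: 18 mm brass stem (neck 22) 50 long, dark round case 64 dia and 32 thick with its centre at z 82, wire bail on top. Origin under the stem, z up the stem; the white graduated dial in its bright steel bezel faces own -x, the plain dark back +x. Turns freely in its hole; starts in the closed tray, facing anywhere.
- gauge_eye (a point): Centre of the bail's opening, 128 above the gauge's origin: 27 wide (gauge y), 28 high (case top at z 114, underside of the bail z 142.5), 5 mm wire; a hook passes through along gauge x. Axes as the gauge's.
- board: Grey perforated tool board 320 wide, 249 high, on feet that reach 50 mm in front. Origin on the bench under the sheet; it faces its own -x. The long hook is in the middle; short hooks with spanners are 125 mm to either side and stand out 32 mm. Fixed.
- hook (a point): Point on the axis of the long free hook, 60 mm out from the board, z 225, where a gauge may hang. The hook is an 8 mm round bar along board -x, straight for 82 mm, then bent 45 degrees up to a tip 92 mm out and 10 mm higher. Axes as the board's: -x outward, z up.
- hook_root (a point): Where the long hook's axis meets the board, 60 mm behind hook.
- plug_a: Small brass coupling plug, 42 tall, 24 wide, in another hole of the block (16 mm stands out); leave it.
- plug_b: Small steel coupling plug, same shape, in the remaining hole; leave it.
- blower: White cage blower on a black flange, 176 wide, 156 high, on the bench; leave it.
- driver: Black-handled screwdriver 200 long lying on the bench; leave it.
- phone: Black phone 160 x 75 x 9 lying on the bench; leave it.

How it is judged:
On the way, in this order (a step that is already met when the one before it is completed fails the run):
1. the tray is pulled out, locked, and let go (value of joint tray above 0.218 m and contact force between the fingers and rack below 0.3 N), for 0.2 s.
2. the gauge hangs on the long hook, dial outward, let go (x of gauge_eye in the frame of hook between -0.03 and 0.046 m and y of gauge_eye in the frame of hook between -0.013 and 0.013 m and z of gauge_eye in the frame of hook between -0.02 and -0.002 m and angle between gauge's own z axis and vertical below 0.2 rad and angle between the x axis of gauge and the x axis of hook, either way round below 0.35 rad and x of hook_root in the frame of gauge above 0.005 m and contact force between gauge and board above 1 N and contact force between the fingers and gauge below 0.1 N and linear speed of gauge below 0.03 m/s), for 0.2 s.
3. the release is pressed right down (value of joint release above 0.006 m).
4. the tray has run home (value of joint tray below 0.006 m), for 0.2 s.
At the end, for the whole second after the job is handed in: The gauge hangs still and free by its bail on the long hook (14 to 90 mm out from the board), within 0.2 rad of upright, dial within 0.35 rad of straight out from it; the tray is home within 6 mm; blower, driver and phone are within 30 mm of their places, the plugs in the block (all of step 2 and value of joint tray below 0.006 m and height (world z) of each of plug_a, plug_b below 0.065 m and not (distance of blower from where it was at the start of the episode above 0.03 m) and not (distance of driver from where it was at the start of the episode above 0.03 m) and not (distance of phone from where it was at the start of the episode above 0.03 m)); the robot touches nothing.
It fails at once if the blower, screwdriver or phone on the bench is moved over 30 mm (distance of any of blower, driver, phone from where it was at the start of the episode above 0.03 m).
It fails at once if the gauge is dropped or let down onto the bench (height (world z) of gauge below 0.03 m).
It fails at once if a coupling plug comes out of the block (height (world z) of any of plug_a, plug_b above 0.065 m).
It also fails if it takes over 72 s, if anything falls off the work surface, if the arm or the gripper's body presses on something with over 40 N, if the wrist force passes 120 N, or if a joint passes its speed limit or range.

## Working session

There is one attempt and no reset: what is moved stays moved. The work goes in short steps, Python scripts to look and compute and a tool call to move; the robot and the scene stay as the last step left them, time stands still between calls to the robot, and variables do not carry over. Pictures are saved under pics/ and viewed, at most 15 in all, crops included, and the job is handed in when it is done.

Besides the shell and the picture viewer there is one more tool, called as name(argument=value, ...) on one line, values as JSON. jog_arm: Moves the arm, as the interface text tells. Shift numbers are shares of 50 cm and turn numbers shares of 1.5 rad, none past 1 either way. Its arguments: {"type":"object","properties":{"motion":{"type":"string"}},"required":["motion"]}

```bash
ls; mkdir -p pics; cat > h.py <<'E'
import numpy as np, cv2
from plant import state, grab_frame, job_done, cut_out, place_of
from scipy.spatial.transform import Rotation as R
def rot(q): return R.from_quat([q[1],q[2],q[3],q[0]])
def save(f,n): cv2.imwrite('pics/'+n,f['color'][:,:,::-1])
def cloud(f):
    z=f['range_z'];K=f['intrinsics'];T=f['world_from_camera']
    v,u=np.mgrid[:z.shape[0],:z.shape[1]]
    p=np.stack([(u-K[0,2])/K[0,0]*z,-(v-K[1,2])/K[1,1]*z,-z],-1)
    w=p@T[:3,:3].T+T[:3,3]; w[z==0]=np.nan
    return w
def to(target,Rt=None):
    "shift (fractions) and turn from present measured pose"
    s=state();r=rot(s['tool_rot'])
    d=r.inv().apply(np.array(target)-s['tool_pos'])/.5
    t=(r.inv()*Rt).as_rotvec()/1.5 if Rt is not None else np.zeros(3)
    print('shift',d.round(3),'turn',t.round(3))
E
python3 - <<'E'
from h import *
for c in ['side','top']:
    f=grab_frame(c);save(f,c+'0.png')
    print(c,f['world_from_camera'].round(3).tolist(),f['intrinsics'].tolist())
    for n in ['rack','tray_handle','release_top','gauge','gauge_eye','board','hook','hook_root','blower','driver','phone','plug_a']:
        print(n,[(np.round(d['at'],3).tolist(),round(d['p'],2)) for d in place_of(c,n)])
s=state();print(s['time'],s['tool_pos'],s['tool_rot'],rot(s['tool_rot']).as_matrix().round(3))
E
```

```text
pics
side [[-0.91, 0.251, -0.33, 0.141], [-0.414, -0.542, 0.731, 0.928], [0.004, 0.802, 0.597, 0.934], [0.0, 0.0, 0.0, 1.0]] [[462.6668721713078, 0.0, 283.48212280948337], [0.0, 462.6668721713078, 202.19892279984617], [0.0, 0.0, 1.0]]
rack [([0.556, -0.386, 0.001], 0.67)]
tray_handle [([0.559, -0.345, 0.057], 0.93)]
release_top [([0.483, 0.382, -0.002], 0.48), ([0.375, -0.394, 0.227], 0.44)]
gauge [([0.56, -0.447, 0.048], 0.61)]
gauge_eye [([0.554, -0.445, 0.172], 0.49)]
board [([0.483, 0.382, -0.002], 0.7)]
hook [([0.506, 0.322, 0.227], 0.75)]
hook_root [([0.487, 0.378, 0.223], 0.56)]
blower [([0.709, 0.033, 0.001], 0.87), ([0.56, -0.444, 0.043], 0.67)]
driver [([0.374, 0.088, -0.001], 0.84)]
phone [([0.689, 0.21, 0.001], 0.63), ([0.554, -0.386, 0.0], 0.58)]
plug_a [([0.624, -0.451, 0.045], 0.42), ([0.483, -0.448, 0.052], 0.39)]
top [[0.022, 0.99, -0.136, 0.354], [-1.0, 0.019, -0.021, -0.039], [-0.018, 0.137, 0.99, 1.491], [0.0, 0.0, 0.0, 1.0]] [[544.5486344866813, 0.0, 274.2908505536561], [0.0, 544.5486344866813, 212.46559966688244], [0.0, 0.0, 1.0]]
rack [([0.551, -0.386, -0.001], 0.65)]
tray_handle [([0.559, -0.344, 0.066], 0.46)]
release_top [([0.382, -0.397, 0.232], 0.73), ([0.554, -0.344, 0.063], 0.53)]
gauge []
gauge_eye [([0.379, -0.397, 0.232], 0.74)]
board [([0.481, 0.382, 0.0], 0.88)]
hook [([0.502, 0.319, 0.226], 0.82), ([0.552, -0.386, 0.003], 0.35)]
hook_root [([0.489, 0.379, 0.227], 0.74)]
blower [([0.502, 0.32, 0.228], 0.74), ([0.711, 0.036, 0.003], 0.71)]
driver [([0.368, 0.08, 0.001], 0.71)]
phone [([0.691, 0.206, 0.002], 0.67)]
plug_a []
1.3 [ 0.20179858 -0.59152843  0.23133205] [1.51411184e-05 9.86521415e-01 1.63632202e-01 9.71325472e-06] [[ 0.946  0.323  0.   ]
 [ 0.323 -0.946 -0.   ]
 [ 0.     0.    -1.   ]]
```

View pics/side0.png

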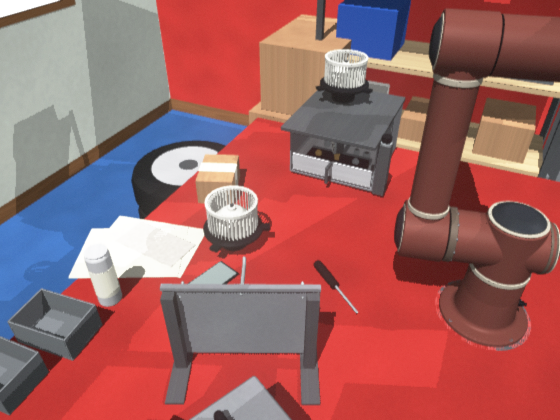

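View pics/top0.png

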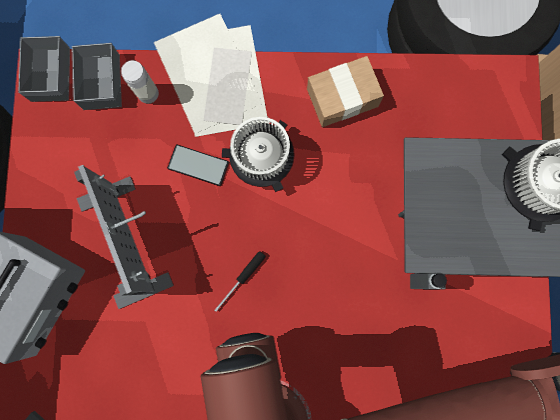

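The rack is at right, facing +y, with its handle around side (328,172) and the release post at (386,150). The board is at top view (110,230), its hook pointing to (145,212). The gauge is hidden under the rack top. Next I measure the yaws.

```bash
python3 - <<'E'
from h import *
f=grab_frame('top');w=cloud(f);z=w[...,2]
def rect(m,n):
    p=w[m][:,:2].astype(np.float32);r=cv2.minAreaRect(p);print(n,len(p),r,cv2.boxPoints(r).round(3).tolist())
def clean(m): 
    n,l,s,_=cv2.connectedComponentsWithStats(cv2.erode(m.astype(np.uint8),np.ones((3,3))))
    return l==1+np.argmax(s[1:,4])
rect(clean((abs(z-.225)<.006)&(w[...,1]<-.25)),'rack top')
m=(abs(z-.249)<.008)&(w[...,1]>.25)&(w[...,0]>.25)&(w[...,0]<.7)
rect(m,'board')
c=w[m][:,:2];v=np.linalg.svd(c-c.mean(0))[2][0];print('board dir',v,np.degrees(np.arctan2(*v[::-1])),c.mean(0))
m=(abs(z-.228)<.012)&(w[...,1]>.26)&(w[...,1]<.37)&(abs(w[...,0]-.505)<.05)
c=w[m];print('hook',len(c)); c=c[np.argsort(c[:,1])];print(c[::max(1,len(c)//15)].round(3).tolist())
m=(abs(z-.23)<.006)&(abs(w[...,0]-.379)<.03)&(abs(w[...,1]+.396)<.03);print('button',w[m].mean(0),m.sum())
f=grab_frame('side');w=cloud(f)
for n in ['tray_handle','hook']:
    for d in cut_out('side',n)[:1]:
        c=w[d['pixels']];c=c[~np.isnan(c[:,0])];print(n,d['p'],np.median(c,0).round(3),np.percentile(c,[5,95],axis=0).round(3).tolist())
to([.48,-.22,.20],R.from_matrix(np.eye(3)))
E
```

```text
rack top 12408 ((0.5549730062484741, -0.4962579607963562), (0.3572213649749756, 0.3175314962863922), 89.81922149658203) [[0.3959999978542328, -0.6740000247955322], [0.7129999995231628, -0.675000011920929], [0.7139999866485596, -0.3179999887943268], [0.3970000147819519, -0.31700000166893005]]
board 840 ((0.48083198070526123, 0.38122761249542236), (0.31987231969833374, 0.02388312853872776), 23.34490394592285) [[0.32899999618530273, 0.32899999618530273], [0.33899998664855957, 0.3070000112056732], [0.6320000290870667, 0.4339999854564667], [0.6230000257492065, 0.4560000002384186]]
board dir [-0.9117681 -0.4107054] -155.7508453041107 [0.4794309  0.37699463]
hook 150
[[0.522, 0.29, 0.235], [0.515, 0.298, 0.231], [0.515, 0.305, 0.229], [0.513, 0.312, 0.23], [0.507, 0.318, 0.233], [0.51, 0.324, 0.228], [0.503, 0.33, 0.231], [0.498, 0.338, 0.228], [0.498, 0.344, 0.23], [0.492, 0.349, 0.237], [0.493, 0.356, 0.228], [0.456, 0.362, 0.226], [0.472, 0.365, 0.228], [0.473, 0.366, 0.238], [0.466, 0.368, 0.216]]
button [ 0.38960625 -0.39415851  0.22877071] 288
tray_handle 0.87 [ 0.55  -0.39   0.066] [[0.431, -0.585, 0.033], [0.68, -0.38, 0.089]]
hook 0.65 [0.488 0.384 0.139] [[0.333, 0.329, 0.006], [0.605, 0.467, 0.249]]
shift [ 0.766 -0.524  0.063] turn [-2.066 -0.343 -0.   ]
```

```bash
cat >> h.py <<'E'
def ori(az,tilt,s=-1):
    a,t=np.radians(az),np.radians(tilt)
    z=np.array([np.cos(t)*np.cos(a),np.cos(t)*np.sin(a),-np.sin(t)])
    y=s*np.array([-np.sin(a),np.cos(a),0])   # s=-1: tool y to the right
    return R.from_matrix(np.stack([np.cross(y,z),y,z],1))
def go(point,az,tilt,back=.019,s=-1):
    "bring the point `back` behind the tip to `point`"
    r=ori(az,tilt,s); to(np.array(point)+back*r.as_matrix()[:,2],r)
E
python3 - <<'E'
from h import *
print('up');to([.202,-.592,.34])
print('mid');to([.33,-.25,.34])
print('stage');go([.558-.07,-.345+.16,.20],-60,35)
E
```

```text
up
shift [ 0.     0.001 -0.217] turn [0. 0. 0.]
mid
shift [ 0.463 -0.564 -0.217] turn [0. 0. 0.]
stage
shift [ 0.81  -0.554  0.084] turn [-0.438  0.533  0.841]
```

jog_arm(motion="100 0 0 -0.12 0 0 0; 100 0.05 -0.06 -0.22 -0.05 0.06 0.1; 100 0.14 -0.17 -0.22 -0.1 0.12 0.2; 100 0.23 -0.28 -0.22 -0.15 0.18 0.3; 100 0.32 -0.39 -0.22 -0.2 0.25 0.4")

```text
time: 2.12
tool_pos: [0.2815, -0.3786, 0.3421]
tool_rot: [0.113, 0.964, -0.133, 0.202]
contact_force: [0.0, 1.0, 0.5]
gripper_width: 0.998
grasp_force: 0.0
```

```bash
python3 - <<'E'
from h import *
print(state()['joint_pos'],state()['tool_pos'])
print('mid');to([.40,-.22,.30])
print('stage');go([.558-.07,-.345+.16,.20],-60,35)
E
```

```text
[-1.2431981  -0.69127858  2.06546636  0.25973867  1.37908039  0.60172051] [ 0.2814609  -0.37860578  0.3421326 ]
mid
shift [ 0.108 -0.383  0.074] turn [0. 0. 0.]
stage
shift [ 0.175 -0.518  0.329] turn [-0.237  0.291  0.446]
```

jog_arm(motion="50 0.03 -0.11 0.02 -0.05 0.06 0.09; 50 0.06 -0.22 0.04 -0.1 0.12 0.18; 50 0.09 -0.33 0.09 -0.15 0.18 0.27; 50 0.13 -0.43 0.2 -0.2 0.24 0.36; 50 0.175 -0.518 0.33 -0.237 0.291 0.446")

```text
time: 2.75
tool_pos: [0.4015, -0.2523, 0.2644]
tool_rot: [0.209, 0.844, -0.368, 0.33]
contact_force: [-0.3, -0.2, -1.0]
gripper_width: 0.504
grasp_force: 0.0
```

```bash
python3 - <<'E'
from h import *
s=state();print(s['joint_pos'],s['tool_pos'],rot(s['tool_rot']).as_matrix().round(2).tolist(),s['gripper_width'])
f=grab_frame('wrist');save(f,'w1.png')
for c in ['wrist','side','top']:
    grab_frame(c)
    for n in ['tray_handle','gauge']: print(c,n,[(np.round(d['at'],3).tolist(),round(d['p'],2)) for d in place_of(c,n)])
print('pre');go([.556-.03,-.347+.055,.062+.03],-60,32,.014)
print('at');go([.556,-.347,.062],-60,32,.014)
E
```

```text
[-0.53807765 -0.85877652  2.36823311 -0.39355891  0.91677379  1.9783975 ] [ 0.40153801 -0.25229777  0.26440642] [[0.51, -0.76, 0.4], [-0.48, -0.64, -0.6], [0.71, 0.11, -0.69]] 0.5039714882259737
wrist tray_handle [([0.556, -0.347, 0.058], 0.85)]
wrist gauge []
side tray_handle [([0.562, -0.345, 0.056], 0.96)]
side gauge [([0.559, -0.444, 0.045], 0.69), ([0.484, 0.38, 0.002], 0.21)]
top tray_handle [([0.556, -0.342, 0.062], 0.49)]
top gauge []
pre
shift [-0.076 -0.179  0.414] turn [-0.047  0.138  0.132]
at
shift [-0.034 -0.161  0.546] turn [-0.047  0.138  0.132]
```

View pics/w1.png

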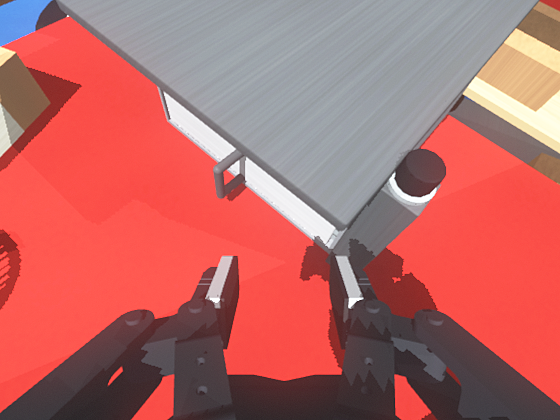

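The wrist view shows the handle bar at about (218,180) and the release button at (418,172). All three cameras agree on the handle, at about (.557,-.346,.06). I'll use azimuth -45, which is kinder to joint 4.

```bash
python3 - <<'E'
from h import *
print('mid');go([.47,-.24,.15],-45,34,.014)
print('pre');go([.557-.05,-.346+.06,.09],-45,32,.014)
E
```

```text
mid
shift [-0.101 -0.154  0.227] turn [0.09  0.125 0.022]
pre
shift [-0.103 -0.164  0.394] turn [0.09  0.148 0.024]
```

jog_arm(motion="40 -0.05 -0.08 0.11 0.05 0.06 0.01; 40 -0.101 -0.154 0.227 0.09 0.125 0.022; 40 -0.103 -0.16 0.31 0.09 0.14 0.024; 40 -0.103 -0.164 0.394 0.09 0.148 0.024; 40 -0.103 -0.164 0.394 0.09 0.148 0.024")

```text
time: 3.88
tool_pos: [0.5017, -0.2994, 0.0983]
tool_rot: [0.171, 0.819, -0.335, 0.433]
contact_force: [-0.4, 0.0, -0.2]
gripper_width: 0.401
grasp_force: 0.0
```

```bash
python3 - <<'E'
from h import *
s=state();print(s['joint_pos'],s['tool_pos'],s['gripper_width'])
f=grab_frame('wrist')
for n in ['tray_handle']: print(n,[(np.round(d['at'],3).tolist(),round(d['p'],2)) for d in place_of('wrist',n)])
print('at');go([.557,-.346,.060],-45,32,.014)
E
```

```text
[-0.60143993 -0.29296315  2.39076004 -1.02306198  0.15647162  2.69239911] [ 0.50171942 -0.29941205  0.09831215] 0.4008925960560593
tray_handle [([0.553, -0.345, 0.06], 0.89)]
at
shift [ 0.01  -0.006  0.194] turn [-0.013  0.025  0.001]
```

```bash
python3 - <<'E'
from h import *
print('pre');go([.557-.025,-.346+.025,.078],-45,38,.014)
print('at');go([.5565,-.346,.060],-45,38,.014)
E
```

```text
pre
shift [-0.002 -0.007  0.116] turn [-0.013 -0.045  0.002]
at
shift [ 0.007 -0.005  0.194] turn [-0.013 -0.045  0.002]
```

jog_arm(motion="35 -0.002 -0.007 0.05 -0.013 -0.045 0.002; 35 -0.002 -0.007 0.116 -0.013 -0.045 0.002; 35 0.007 -0.005 0.194 -0.013 -0.045 0.002; 0 0.007 -0.005 0.194 -0.013 -0.045 0.002; 0 0.007 -0.005 0.194 -0.013 -0.045 0.002")

```text
time: 4.6
tool_pos: [0.565, -0.3536, 0.0616]
tool_rot: [0.159, 0.834, -0.341, 0.403]
contact_force: [16.2, -2.0, -13.8]
gripper_width: 0.118
grasp_force: 66.1
```

```bash
python3 - <<'E'
from h import *
s=state();print(s['joint_pos'],s['tool_pos'],s['gripper_width'],s['contact_force'],s['grasp_force'])
f=grab_frame('wrist');save(f,'w2.png')
for k in (.06,.12,.18,.24): print(k);go([.5565,-.346+k,.060],-45+k*80,38,.014)
E
```

```text
[-0.62493853  0.01012386  2.17210566 -1.02334463  0.12786496  2.68997595] [ 0.56502383 -0.35363529  0.06158319] 0.11774938384226476 [ 16.1961363   -2.02791454 -13.84969992] 66.09935408458114
0.06
shift [-0.069 -0.086 -0.053] turn [ 0.033  0.007 -0.034]
0.12
shift [-0.122 -0.174 -0.118] turn [ 0.077  0.006 -0.068]
0.18
shift [-0.175 -0.262 -0.183] turn [ 0.12   0.006 -0.103]
0.24
shift [-0.228 -0.349 -0.248] turn [ 0.164  0.006 -0.138]
```

View pics/w2.png

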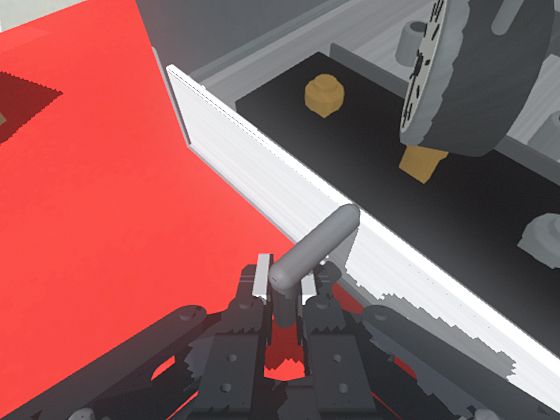

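The bar is gripped at (290,280), opening 10 mm. The gauge is in the middle hole with its dial facing image-left, and the brass plug is at (325,95). I'll pull now.

jog_arm(motion="0 -0.023 -0.029 -0.018 0.011 0.002 -0.011; 0 -0.046 -0.058 -0.036 0.022 0.005 -0.022; 0 -0.069 -0.086 -0.053 0.033 0.006 -0.034; 0 -0.095 -0.13 -0.085 0.055 0.006 -0.051; 0 -0.122 -0.174 -0.118 0.077 0.006 -0.068")

```text
time: 5.28
tool_pos: [0.5653, -0.2356, 0.0617]
tool_rot: [0.13, 0.858, -0.273, 0.415]
contact_force: [24.0, -8.1, -14.0]
gripper_width: 0.118
grasp_force: 66.4
```

```bash
python3 - <<'E'
from h import *
s=state();print(s['joint_pos'],s['tool_pos'],s['gripper_width'],s['contact_force'],s['grasp_force'])
for k in (.15,.18,.21,.236): print(k);go([.5565,-.346+k,.060],-45+k*80,38,.014)
E
```

```text
[-0.46368364 -0.12390212  2.30004964 -1.02425482  0.13468366  2.68864462] [ 0.56534808 -0.2355883   0.06172365] 0.1175278096609642 [ 24.02270495  -8.08828296 -13.96762863] 66.37494925438659
0.15
shift [-0.04  -0.055 -0.017] turn [ 0.018  0.005 -0.018]
0.18
shift [-0.062 -0.105 -0.044] turn [ 0.04   0.005 -0.036]
0.21
shift [-0.083 -0.155 -0.071] turn [ 0.062  0.005 -0.053]
0.236
shift [-0.102 -0.198 -0.094] turn [ 0.081  0.005 -0.068]
```

jog_arm(motion="0 -0.043 -0.055 -0.019 0.018 0.005 -0.018; 0 -0.065 -0.105 -0.046 0.04 0.005 -0.036; 0 -0.086 -0.155 -0.073 0.062 0.005 -0.053; 0 -0.105 -0.195 -0.096 0.081 0.005 -0.068; 0 -0.105 -0.202 -0.098 0.081 0.005 -0.068")

```text
time: 5.9
tool_pos: [0.5628, -0.1168, 0.0611]
tool_rot: [0.098, 0.877, -0.205, 0.422]
contact_force: [-13.9, -6.7, 17.9]
gripper_width: 0.113
grasp_force: 66.6
```

```bash
python3 - <<'E'
from h import *
s=state();print(s['joint_pos'],s['tool_pos'],s['gripper_width'],s['contact_force'],s['grasp_force'])
grab_frame('wrist');print(place_of('wrist','tray_handle')[:1])
print('back');r=ori(-26,38);to(s['tool_pos']-.10*r.as_matrix()[:,2])
E
```

```text
[-0.25886571 -0.22269848  2.38231048 -1.024604    0.18101634  2.71520621] [ 0.56284809 -0.11676818  0.06113474] 0.1132984440158108 [-13.8724201   -6.7197209   17.85065881] 66.61675930023193
[{'at': [0.555, -0.1134, 0.0589], 'p': 0.59}]
back
shift [-0.002  0.    -0.2  ] turn [0. 0. 0.]
```

jog_arm(motion="0 0 -0.01 -0.005 0 0 0; 0 0 -0.01 -0.005 0 0 0; 40 0 0 0 0 0 0; 40 0 0 0 0 0 0; 40 0 0 -0.06 0 0 0")

```text
time: 6.62
tool_pos: [0.5382, -0.1044, 0.0714]
tool_rot: [0.096, 0.881, -0.204, 0.416]
contact_force: [-1.1, -0.4, 0.5]
gripper_width: 0.396
grasp_force: 0.0
```

jog_arm(motion="40 0 0 -0.08 0 0 0; 40 0 0 -0.12 0 0 0; 100 0 0 -0.2 0 0 0; 100 0 0 -0.2 0 0 0; 100 0 0 -0.2 0 0 0")

```text
time: 7.25
tool_pos: [0.4729, -0.0702, 0.1371]
tool_rot: [0.096, 0.88, -0.205, 0.417]
contact_force: [-0.6, 0.2, -0.8]
gripper_width: 0.993
grasp_force: 0.0
```

```bash
python3 - <<'E'
from h import *
s=state();print(s['joint_pos'],s['tool_pos'],s['gripper_width'],s['contact_force'],s['grasp_force'])
for c in ['wrist','side','top']:
    f=grab_frame(c);save(f,c+'3.png')
    for n in ['tray_handle','gauge','gauge_eye','plug_a']: print(c,n,[(np.round(d['at'],3).tolist(),round(d['p'],2)) for d in place_of(c,n)][:2])
E
```

```text
[-0.18037705 -0.80601097  2.58401142 -0.42138534  0.53650718  2.11770964] [ 0.47285454 -0.07020379  0.137109  ] 0.9928545977845115 [-0.62039932  0.22557217 -0.80774347] 0.0
wrist tray_handle [([0.554, -0.123, 0.062], 0.64)]
wrist gauge [([0.561, -0.22, 0.048], 0.59)]
wrist gauge_eye [([0.554, -0.221, 0.169], 0.83)]
wrist plug_a [([0.626, -0.228, 0.046], 0.96), ([0.487, -0.223, 0.048], 0.83)]
side tray_handle [([0.561, -0.118, 0.056], 0.7)]
side gauge [([0.559, -0.222, 0.046], 0.8)]
side gauge_eye [([0.555, -0.221, 0.177], 0.77)]
side plug_a [([0.484, -0.222, 0.05], 0.53), ([0.626, -0.224, 0.048], 0.48)]
top tray_handle [([0.559, -0.119, 0.061], 0.97)]
top gauge [([0.56, -0.219, 0.047], 0.56)]
top gauge_eye [([0.556, -0.227, 0.174], 0.79), ([0.688, 0.207, 0.001], 0.25)]
top plug_a [([0.627, -0.221, 0.045], 0.57), ([0.484, -0.227, 0.044], 0.51)]
```

View pics/wrist3.png

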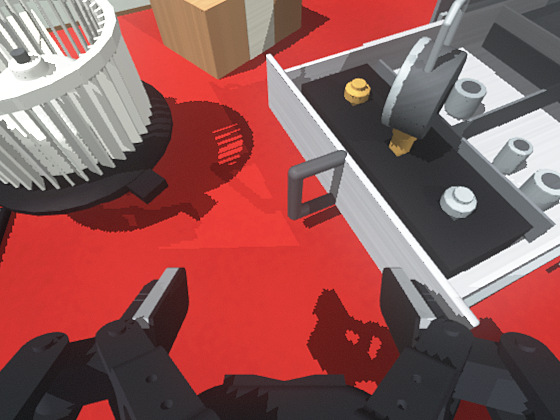

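View pics/side3.png

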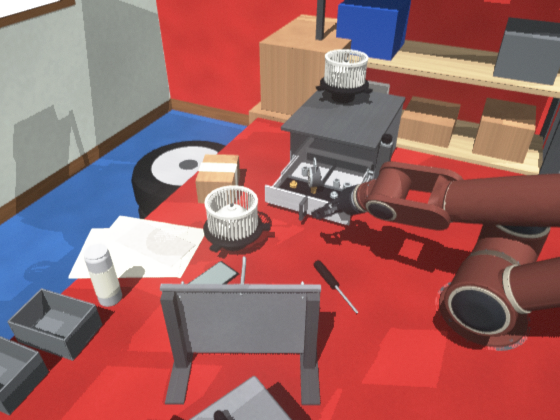

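Tray is out and standing by itself. The gauge is in the middle hole at (425,90) in the wrist view, dial facing left, seen nearly edge-on. I'll measure its yaw.

```bash
python3 - <<'E'
from h import *
for c in ['wrist','side','top']:
    f=grab_frame(c);w=cloud(f)
    d=cut_out(c,'gauge')
    if not d: print(c,'none');continue
    m=d[0]['pixels']
    p=w[m];col=f['color'][m].mean(1); ok=(abs(p[:,0]-.558)<.05)&(abs(p[:,1]+.222)<.05)&(p[:,2]>.1)&(p[:,2]<.158)
    p=p[ok];col=col[ok];q=p[:,:2]
    r=cv2.minAreaRect(q.astype(np.float32));print(c,len(p),r)
    u,s,v=np.linalg.svd(q-q.mean(0));print('long dir deg',np.degrees(np.arctan2(v[0,1],v[0,0])),s,p.mean(0))
    b=col>150
    print('bright',b.sum(),p[b].mean(0),'dark',p[~b].mean(0), np.unravel_index(0,(1,1)))
    bl=w[m];bl=bl[(bl[:,2]>.163)&(bl[:,2]<.2)&(abs(bl[:,0]-.558)<.04)&(abs(bl[:,1]+.222)<.04)]
    if len(bl)>5:
        u,s,v=np.linalg.svd(bl[:,:2]-bl[:,:2].mean(0));print('bail dir',np.degrees(np.arctan2(v[0,1],v[0,0])),s,bl.mean(0))
    u0=np.argwhere(m);y0,x0=u0.min(0);y1,x1=u0.max(0)
    cv2.imwrite(f'pics/g_{c}.png',cv2.resize(f['color'][max(0,y0-10):y1+10,max(0,x0-10):x1+10,::-1],None,fx=5 if c!='wrist' else 3,fy=5 if c!='wrist' else 3))
E
python3 -c "
import cv2,numpy as np
ims=[cv2.imread(f'pics/g_{c}.png') for c in ['wrist','side','top']]
ims=[cv2.resize(i,(260,int(i.shape[0]*260/i.shape[1]))) for i in ims if i is not None]
h=max(i.shape[0] for i in ims);o=np.hstack([cv2.copyMakeBorder(i,0,h-i.shape[0],0,0,0) for i in ims])[:600]
cv2.imwrite('pics/g.png',o)"
```

```text
wrist 4908 ((0.5554013848304749, -0.21967917680740356), (0.03334784507751465, 0.060706473886966705), 29.19390869140625)
long dir deg 98.20870629378804 [0.86326291 0.65644934] [ 0.54600481 -0.20578839  0.14107152]
bright 677 [ 0.55869884 -0.19908617  0.14735373] dark [ 0.54397365 -0.20686081  0.14006631] (np.int64(0), np.int64(0))
bail dir 118.38698309368303 [0.37079296 0.03681283] [ 0.55312991 -0.21587272  0.17778691]
side 176 ((0.5552286505699158, -0.21507959067821503), (0.0310805793851614, 0.057632509618997574), 33.29033279418945)
long dir deg 148.13781710748512 [0.16338195 0.11121068] [ 0.54902648 -0.20249988  0.13908156]
bright 34 [ 0.55927993 -0.20030697  0.14676091] dark [ 0.54657143 -0.20302494  0.13724285] (np.int64(0), np.int64(0))
bail dir 117.94128476192216 [0.05649719 0.01633216] [ 0.5548174  -0.21851499  0.17103419]
top 237 ((0.5553054213523865, -0.2243531346321106), (0.03448294848203659, 0.06319913268089294), 28.410192489624023)
long dir deg -62.80588085633321 [0.299505   0.15952795] [ 0.55079769 -0.21954503  0.14736766]
bright 22 [ 0.55962943 -0.20493952  0.15053461] dark [ 0.54989398 -0.22103955  0.1470436 ] (np.int64(0), np.int64(0))
bail dir 117.27307215459288 [0.0689873  0.02740223] [ 0.55384929 -0.22246925  0.18407236]
```

View pics/g.png

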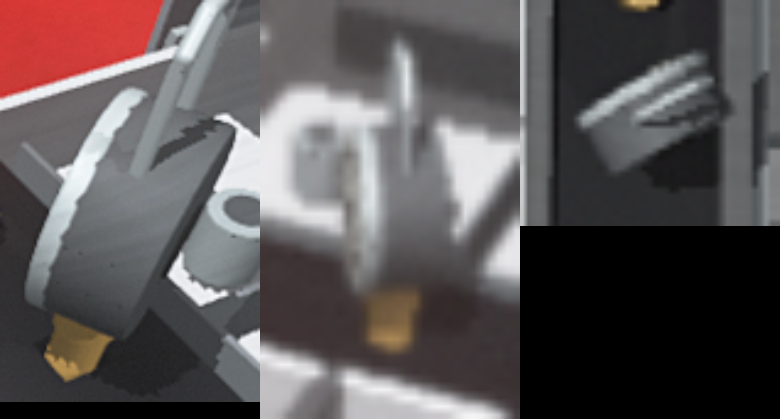

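The crops confirm it: the dial (bright bezel) faces azimuth of about 28°, and the case centre is at (.5555,-.222). Plan: from above, grip the case across its thickness and twist it in its hole until the dial faces about -110°. Then regrip from the robot side, tilted.

```bash
python3 - <<'E'
from h import *
print('mid');go([.47,-.14,.26],10,85,0)
print('s1');go([.5555,-.222,.27],20,90,0)
E
```

```text
mid
shift [ 0.226  0.126 -0.113] turn [ 0.2   -0.514 -0.383]
s1
shift [0.385 0.198 0.049] turn [ 0.236 -0.557 -0.502]
```

jog_arm(motion="100 0.08 0.02 -0.09 0.05 -0.12 -0.1; 100 0.15 0.08 -0.11 0.1 -0.23 -0.19; 100 0.226 0.126 -0.113 0.14 -0.34 -0.28; 100 0.3 0.16 -0.07 0.19 -0.45 -0.38; 100 0.36 0.18 -0.02 0.236 -0.557 -0.48")

```text
time: 8.93
tool_pos: [0.5304, -0.2022, 0.2866]
tool_rot: [0.035, 0.988, 0.027, 0.151]
contact_force: [-0.3, 0.5, 1.3]
gripper_width: 1.003
grasp_force: 0.0
```

```bash
python3 - <<'E'
from h import *
s=state();print(s['joint_pos'],s['tool_pos'])
print('s2');go([.5555,-.222,.24],75,90,0)
print('s3');go([.5555,-.222,.21],118.4,90,0)
E
```

```text
[-0.54733114 -0.31719402  1.87937114  0.1088658   1.28758215  0.95315516] [ 0.53036633 -0.2021859   0.28659559]
s2
shift [0.018 0.034 0.106] turn [ 0.171 -0.141 -0.829]
s3
shift [-0.     0.03   0.163] turn [ 0.235 -0.075 -1.328]
```

jog_arm(motion="100 0.01 0.02 0.02 0.034 -0.028 -0.166; 100 0.018 0.034 0.05 0.07 -0.056 -0.33; 100 0.018 0.034 0.07 0.1 -0.085 -0.5; 100 0.018 0.034 0.09 0.136 -0.113 -0.66; 100 0.018 0.034 0.1 0.171 -0.141 -0.829")

```text
time: 9.55
tool_pos: [0.5528, -0.2182, 0.2373]
tool_rot: [0.008, 0.883, 0.468, 0.042]
contact_force: [0.3, -0.6, 0.7]
gripper_width: 1.004
grasp_force: 0.0
```

```bash
python3 - <<'E'
from h import *
s=state();print(s['joint_pos'],s['tool_pos'])
print('s3');go([.5555,-.222,.22],118.4,90,0)
print('s4');go([.5555,-.222,.128],118.4,90,0)
E
```

```text
[-0.53141429 -0.06678561  1.72350017  0.06433856  1.42724876  0.05630355] [ 0.55277297 -0.21822983  0.23729957]
s3
shift [-0.006  0.007  0.035] turn [ 0.057 -0.021 -0.727]
s4
shift [-0.018 -0.003  0.218] turn [ 0.057 -0.021 -0.727]
```

jog_arm(motion="85 -0.006 0.007 0.02 0.011 -0.004 -0.15; 85 -0.006 0.007 0.02 0.022 -0.008 -0.29; 85 -0.006 0.007 0.03 0.034 -0.012 -0.44; 85 -0.006 0.007 0.035 0.045 -0.017 -0.58; 85 -0.006 0.007 0.035 0.057 -0.021 -0.727")

```text
time: 10.18
tool_pos: [0.5555, -0.2221, 0.2203]
tool_rot: [0.002, 0.577, 0.817, 0.007]
contact_force: [0.9, 0.1, 0.4]
gripper_width: 0.848
grasp_force: 0.0
```

```bash
python3 - <<'E'
from h import *
s=state();print(s['joint_pos'],s['tool_pos'],rot(s['tool_rot']).as_matrix().round(3).tolist())
print('s4');go([.5555,-.222,.128],118.4,90,0)
E
```

```text
[-0.51073007 -0.00762156  1.69276301  0.01291444  1.45152031 -0.85250922] [ 0.55546057 -0.22207235  0.22025173] [[-0.334, 0.943, 0.011], [0.943, 0.334, 0.009], [0.005, 0.013, -1.0]]
s4
shift [-0.001 -0.002  0.184] turn [ 0.009 -0.002 -0.104]
```

jog_arm(motion="85 -0.001 0 0.07 0.009 -0.002 -0.104; 85 -0.001 -0.002 0.14 0.009 -0.002 -0.104; 85 -0.001 -0.002 0.184 0.009 -0.002 -0.104; 0 -0.001 -0.002 0.184 0.009 -0.002 -0.104; 0 -0.001 -0.002 0.184 0.009 -0.002 -0.104")

```text
time: 10.8
tool_pos: [0.5565, -0.2224, 0.1301]
tool_rot: [0.001, 0.514, 0.858, 0.0]
contact_force: [-0.3, 0.4, 0.5]
gripper_width: 0.43
grasp_force: 0.0
```

```bash
python3 - <<'E'
from h import *
s=state();print(s['joint_pos'],s['tool_pos'],s['gripper_width'],s['grasp_force'],s['contact_force'])
print('t');go(s['tool_pos'],70,90,0)
E
```

```text
[-5.04757570e-01  7.34645492e-02  1.76512820e+00  8.15488650e-04
  1.30105197e+00 -9.95134801e-01] [ 0.55650716 -0.2224453   0.13007775] 0.42967448337787345 0.0 [-0.34268072  0.38469461  0.51957652]
t
shift [0. 0. 0.] turn [0.001 0.    0.559]
```

jog_arm(motion="0 0 0 0 0 0 0; 0 0 0 0 0 0 0; 0 0 0 0 0 0 0.12; 0 0 0 0 0 0 0.24; 0 0 0 0 0 0 0.36")

```text
time: 11.42
tool_pos: [0.5569, -0.2225, 0.1307]
tool_rot: [0.001, 0.727, 0.687, 0.001]
contact_force: [0.6, -0.5, 2.8]
gripper_width: 0.365
grasp_force: 60.0
```

jog_arm(motion="0 0 0 0 0 0 0.12; 0 0 0 0 0 0 0.24; 0 0 0 0 0 0 0.36; 0 0 0 0 0 0 0.48; 0 0 0 0 0 0 0.6")

```text
time: 12.05
tool_pos: [0.557, -0.2228, 0.1307]
tool_rot: [0.001, 0.953, 0.303, 0.002]
contact_force: [1.7, -0.3, 2.0]
gripper_width: 0.366
grasp_force: 59.9
```

jog_arm(motion="0 0 0 0 0 0 0.12; 0 0 0 0 0 0 0.24; 0 0 0 0 0 0 0.36; 0 0 0 0 0 0 0.48; 0 0 0 0 0 0 0.6")

```text
time: 12.68
tool_pos: [0.5568, -0.2231, 0.1307]
tool_rot: [0.001, 0.99, -0.142, 0.002]
contact_force: [-0.9, -0.8, 3.0]
gripper_width: 0.362
grasp_force: 59.9
```

```bash
python3 - <<'E'
from h import *
s=state();print(s['joint_pos'],s['tool_pos'],s['gripper_width'],s['grasp_force'],s['contact_force'])
print('t');go(s['tool_pos'],-20,90,0)
E
```

```text
[-5.04989197e-01  7.27904244e-02  1.76469326e+00 -1.54811401e-04
  1.30012240e+00  1.35077253e+00] [ 0.55682284 -0.22307586  0.13072474] 0.3620031159366522 59.914891719818115 [-0.86445999 -0.80223944  2.98623352]
t
shift [0. 0. 0.] turn [ 0.001 -0.003  0.043]
```

jog_arm(motion="75 0 0 0 0 0 0.04; 75 0 0 0 0 0 0.04; 75 0 0 -0.1 0 0 0.04; 75 0 0 -0.2 0 0 0.04; 75 0 0 -0.24 0 0 0.04")

```text
time: 13.3
tool_pos: [0.5571, -0.2228, 0.2534]
tool_rot: [0.001, 0.986, -0.168, 0.003]
contact_force: [-0.7, 0.4, -0.5]
gripper_width: 0.748
grasp_force: 0.0
```

```bash
python3 - <<'E'
from h import *
s=state();print(s['joint_pos'],s['tool_pos'],s['gripper_width'])
def yaw(c):
    f=grab_frame(c);w=cloud(f);d=cut_out(c,'gauge')
    if not d: return print(c,'none')
    bl=w[d[0]['pixels']];k=(abs(bl[:,0]-.557)<.04)&(abs(bl[:,1]+.222)<.04)
    q=bl[k&(bl[:,2]>.1)&(bl[:,2]<.158)][:,:2].astype(np.float32);print(c,cv2.minAreaRect(q))
    bl=bl[k&(bl[:,2]>.163)&(bl[:,2]<.2)]
    if len(bl)>5:
        u,sv,v=np.linalg.svd(bl[:,:2]-bl[:,:2].mean(0));print(c,'bail dir',np.degrees(np.arctan2(v[0,1],v[0,0])),sv,bl.mean(0),bl[:,2].max())
    for n in ['gauge','gauge_eye']: print(c,n,[(np.round(d['at'],3).tolist(),round(d['p'],2)) for d in place_of(c,n)][:1])
for c in ['wrist','top','side']: yaw(c)
print('mid');go([.46,-.19,.25],-18,55,.019)
print('pre');go([.5565-.09*.95,-.2225+.09*.31,.127+.063],-18,35,.019)
E
```

```text
[-5.04813111e-01 -2.26701836e-02  1.65231373e+00  8.65197018e-04
  1.50533073e+00  1.40392352e+00] [ 0.55713572 -0.22280567  0.25339211] 0.7480440004337219
wrist ((0.558774471282959, -0.2230778932571411), (0.034183699637651443, 0.06175323575735092), 74.07975769042969)
wrist bail dir 163.8596337132222 [0.21566699 0.02903337] [ 0.56212533 -0.22305579  0.18720908] 0.19352168865299815
wrist gauge [([0.561, -0.218, 0.048], 0.64)]
wrist gauge_eye [([0.556, -0.221, 0.171], 0.63)]
top ((0.0, 0.0), (0.0, 0.0), 0.0)
top gauge [([0.561, -0.219, 0.045], 0.51)]
top gauge_eye [([0.558, -0.227, 0.174], 0.82)]
side ((0.5557159185409546, -0.22023054957389832), (0.04212087765336037, 0.06516895443201065), 69.46363830566406)
side bail dir 82.08736353321964 [0.00637208 0.00231804] [ 0.54043089 -0.21574353  0.17096348] 0.17672517528149045
side gauge [([0.557, -0.223, 0.045], 0.58)]
side gauge_eye [([0.557, -0.22, 0.174], 0.77)]
mid
shift [-0.18   0.003  0.027] turn [ 0.004  0.408 -0.016]
pre
shift [-0.146  0.004  0.138] turn [ 0.007  0.641 -0.016]
```

jog_arm(motion="75 -0.08 0 -0.02 0 0.12 0; 75 -0.16 0 -0.01 0 0.24 0; 75 -0.18 0.003 0.02 0 0.36 0; 75 -0.18 0.003 0.06 0 0.48 0; 75 -0.165 0.004 0.1 0 0.6 0")

```text
time: 14.52
tool_pos: [0.4771, -0.1968, 0.1995]
tool_rot: [0.075, 0.886, -0.152, 0.432]
contact_force: [0.1, -0.1, -0.1]
gripper_width: 0.75
grasp_force: 0.0
```

```bash
python3 - <<'E'
from h import *
s=state();print(s['joint_pos'],s['tool_pos'],s['gripper_width'])
g=np.array([.5575,-.2225,.127]);a=np.radians(-16);h=np.array([np.cos(a),np.sin(a),0])
print('pre');go(g-.07*h+[0,0,.048],-16,35)
print('at');go(g-.008*h,-16,35)
E
```

```text
[-0.68189853 -0.81238498  2.4894998   0.4598587   0.6364585   0.97593738] [ 0.47713247 -0.19680279  0.19950763] 0.7503431803956575
pre
shift [-0.019  0.001  0.091] turn [ 0.033  0.034 -0.024]
at
shift [-0.019 -0.006  0.247] turn [ 0.033  0.034 -0.024]
```

jog_arm(motion="75 -0.019 0 0.03 0.015 0.015 -0.01; 75 -0.019 0.001 0.091 0.033 0.034 -0.024; 75 -0.019 -0.002 0.17 0.033 0.034 -0.024; 75 -0.019 -0.006 0.247 0.033 0.034 -0.024; 75 -0.019 -0.006 0.247 0.033 0.034 -0.024")

```text
time: 15.15
tool_pos: [0.5635, -0.2229, 0.1096]
tool_rot: [0.06, 0.882, -0.124, 0.45]
contact_force: [-0.6, 0.2, 0.1]
gripper_width: 0.748
grasp_force: 0.0
```

```bash
python3 - <<'E'
from h import *
s=state();print(s['joint_pos'],s['tool_pos'],s['gripper_width'],s['contact_force'])
f=grab_frame('wrist');save(f,'w5.png')
g=np.array([.5575,-.2225,.127]);a=np.radians(-16);h=np.array([np.cos(a),np.sin(a),0])
print('at');go(g-.008*h,-16,35)
E
```

```text
[-0.63345106 -0.2767608   2.34352628  1.07032433  0.33107699  0.31306669] [ 0.56348406 -0.22287018  0.10963383] 0.7477172204915924 [-0.64612599  0.16682495  0.08359922]
at
shift [ 0.008  0.002 -0.002] turn [-0.003  0.009 -0.001]
```

View pics/w5.png

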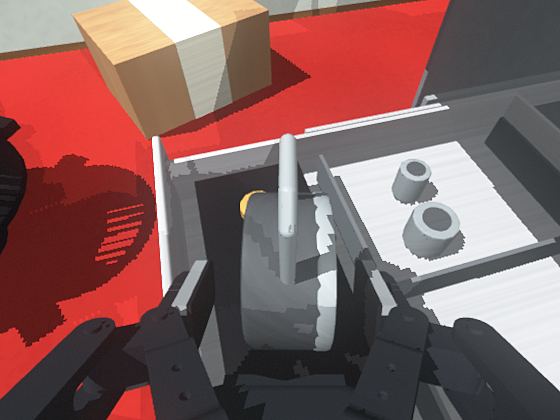

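The gauge case at (288,270) is centred between the fingers, edge-on, with the dial bezel on the right as intended. Closing.

jog_arm(motion="0 0.008 0.002 0 0 0 0; 0 0.008 0.002 0 0 0 0; 0 0.008 0.002 0 0 0 0; 0 0.008 0.002 0 0 0 0; 0 0.008 0.002 0 0 0 0")

```text
time: 15.82
tool_pos: [0.5669, -0.2263, 0.1214]
tool_rot: [0.064, 0.879, -0.123, 0.456]
contact_force: [-4.1, 1.8, 7.8]
gripper_width: 0.365
grasp_force: 59.5
```

```bash
python3 - <<'E'
from h import *
s=state();print(s['joint_pos'],s['tool_pos'],s['gripper_width'],s['grasp_force'],s['contact_force'],rot(s['tool_rot']).as_matrix().round(3).tolist())
print('up');to(s['tool_pos']+[0,0,.10])
E
```

```text
[-0.63480644 -0.29007511  2.33609244  1.05429516  0.33441329  0.32999827] [ 0.56685412 -0.22626738  0.12135994] 0.36533127260396653 59.527190923690796 [-4.13386487  1.78654095  7.75946329] [[0.554, -0.275, 0.786], [-0.158, -0.962, -0.224], [0.817, -0.0, -0.576]]
up
shift [ 0.163 -0.    -0.115] turn [0. 0. 0.]
```

jog_arm(motion="0 0.03 0 -0.021 0 0 0; 0 0.06 0 -0.042 0 0 0; 0 0.1 0 -0.07 0 0 0; 0 0.16 0 -0.113 0 0 0; 0 0.22 0 -0.155 0 0 0")

```text
time: 16.45
tool_pos: [0.5654, -0.2252, 0.2523]
tool_rot: [0.062, 0.881, -0.123, 0.453]
contact_force: [0.2, -0.3, -2.7]
gripper_width: 0.37
grasp_force: 61.8
```

```bash
cat > m.py <<'E'
from h import *
def meas(c,n='gauge'):
    f=grab_frame(c);w=cloud(f)
    s=state();r=rot(s['tool_rot']).as_matrix()
    gp=s['tool_pos']-.019*r[:,2]
    for n in ['gauge','gauge_eye']:
        for d in place_of(c,n)[:1]: print(c,n,np.round(d['at'],4),round(d['p'],2),'rel gp in tool',(r.T@(np.array(d['at'])-gp)).round(4))
    return f,w
E
python3 - <<'E'
from m import *
s=state();print(s['joint_pos'],s['tool_pos'],s['gripper_width'],s['grasp_force'],s['contact_force'])
for c in ['wrist','side','top']: f,w=meas(c); c=='wrist' and save(f,'w6.png')
print(state()['tool_pos'])
E
```

```text
[-0.63467494 -0.51509499  2.25000325  0.56456287  0.56190677  0.86631474] [ 0.56538456 -0.22520237  0.25225434] 0.37008129990146826 61.8432891368866 [ 0.15779115 -0.2630198  -2.65665207]
wrist gauge [ 0.5604 -0.2208  0.178 ] 0.71 rel gp in tool [-0.0729 -0.0041  0.0595]
wrist gauge_eye [ 0.5566 -0.2207  0.3016] 0.69 rel gp in tool [ 0.0263 -0.0029 -0.0144]
side gauge [ 0.5602 -0.2204  0.1779] 0.61 rel gp in tool [-0.0643 -0.0031  0.0563]
side gauge_eye [ 0.5558 -0.2221  0.3082] 0.82 rel gp in tool [ 0.0396 -0.0005 -0.0225]
top gauge [ 0.5577 -0.2154  0.174 ] 0.78 rel gp in tool [-0.0664 -0.0069  0.0544]
top gauge_eye [ 0.5577 -0.2257  0.2986] 0.86 rel gp in tool [ 0.0363  0.0026 -0.0162]
[ 0.56584938 -0.2253371   0.24935346]
```

View pics/w6.png

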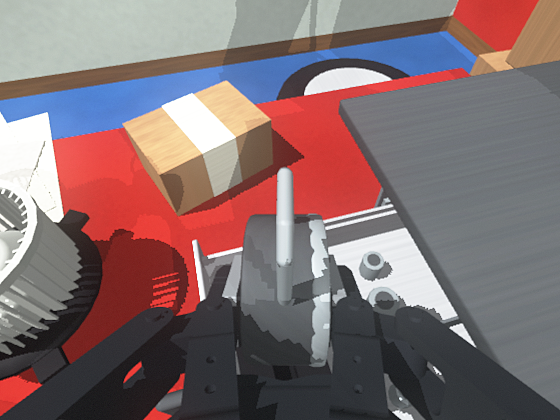

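Gauge held upright (bail at (286,230), clear of the tray). Now planning the carry.

```bash
cat >> m.py <<'E'
O=np.array([.397,-.918,0]);H=np.array([.506,.3235,.225])
def eye(p,az,e=(.0375,0,-.038)):
    r=ori(az,35.2); to(np.array(p)-r.as_matrix()@np.array(e),r)
E
python3 - <<'E'
from m import *
print(state()['tool_pos'])
E=H+.115*O+[0,0,.07]
S=np.array([.557,-.222,.30])
for k in (.5,1): print(k);eye(S+(E-S)*k,-16+39.4*k)
E
```

```text
[ 0.56584938 -0.2253371   0.24935346]
0.5
shift [-0.082 -0.429 -0.097] turn [ 0.185  0.006 -0.134]
1
shift [-0.163 -0.857 -0.198] turn [ 0.371  0.005 -0.267]
```

jog_arm(motion="0 -0.008 -0.05 -0.01 0.02 0 -0.015; 0 -0.025 -0.13 -0.03 0.055 0 -0.04; 0 -0.04 -0.22 -0.05 0.09 0.002 -0.065; 0 -0.06 -0.32 -0.073 0.137 0.004 -0.1; 0 -0.082 -0.429 -0.097 0.185 0.006 -0.134")

```text
time: 17.52
tool_pos: [0.5639, 0.0002, 0.247]
tool_rot: [-0.015, 0.886, 0.031, 0.462]
contact_force: [0.1, -0.3, -2.6]
gripper_width: 0.366
grasp_force: 61.9
```

```bash
python3 - <<'E'
from m import *
s=state();print(s['tool_pos'],s['joint_pos'],s['gripper_width'])
E=H+.115*O+[0,0,.07]
eye(E,23.4)
E
```

```text
[5.63877152e-01 2.10337512e-04 2.46986079e-01] [-0.26800864 -0.68022186  2.36121975  0.50715484  0.58820631  0.93812327] 0.36629291759538757
shift [ 0.007 -0.442  0.024] turn [ 0.186 -0.002 -0.129]
```

jog_arm(motion="0 0.001 -0.09 0.005 0.035 0 -0.025; 0 0.003 -0.19 0.01 0.075 0 -0.052; 0 0.005 -0.29 0.015 0.12 0 -0.085; 0 0.006 -0.38 0.02 0.16 0 -0.11; 0 0.007 -0.442 0.024 0.186 -0.002 -0.129")

```text
time: 18.15
tool_pos: [0.5607, 0.2219, 0.242]
tool_rot: [-0.094, 0.87, 0.18, 0.45]
contact_force: [0.1, -0.1, -3.0]
gripper_width: 0.366
grasp_force: 61.9
```

```bash
python3 - <<'E'
from m import *
grab_frame('top')
s=state();print(s['tool_pos'],s['joint_pos'],s['gripper_width'])
for c in ['wrist','side','top']:
    f,w=meas(c); c=='wrist' and save(f,'w7.png')
    for n in ['hook','hook_root']:
        for d in place_of(c,n)[:1]: print(c,n,np.round(d['at'],4),round(d['p'],2))
    m=cv2.inRange((w[...,2]*1000).astype(np.float32),222,240)>0
    q=w[m];q=q[(q@O>-.125)&(q@O<-.07)&(abs(q@[-.918,-.397,0]+.593)<.02)]
    if len(q)>5: print(c,'hook cloud',len(q),q.mean(0).round(4),'lat',np.median(q@[-.918,-.397,0]),np.degrees(np.arctan2(*np.linalg.svd(q[:,:2]-q[:,:2].mean(0))[2][0])))
E
```

```text
[0.56046727 0.22366161 0.24196975] [ 0.16039128 -0.52838202  2.27814872  0.44515967  0.49415177  1.02719195] 0.3593218076892224
wrist gauge [0.5507 0.223  0.1689] 0.8 rel gp in tool [-0.0648 -0.0047  0.054 ]
wrist gauge_eye [0.5513 0.2241 0.2886] 0.59 rel gp in tool [ 0.0335 -0.0056 -0.0143]
wrist hook [0.5086 0.3242 0.2243] 0.94
wrist hook cloud 1709 [0.507  0.3253 0.2268] lat -0.5942351759847493 -23.812387515018298
side gauge [0.5528 0.2175 0.163 ] 0.73 rel gp in tool [-0.0704 -0.0026  0.0578]
side gauge_eye [0.55   0.2153 0.2951] 0.57 rel gp in tool [ 0.0356 -0.0017 -0.0211]
side hook [0.5057 0.321  0.2285] 0.92
side hook_root [0.4866 0.3767 0.2256] 0.77
side hook cloud 78 [0.5073 0.3239 0.2291] lat -0.594053687993421 -25.572660338321068
top gauge [0.5546 0.2207 0.1681] 0.61 rel gp in tool [-0.065  -0.0051  0.0572]
top gauge_eye [0.5516 0.2123 0.295 ] 0.66 rel gp in tool [ 0.0353  0.0015 -0.0208]
top hook [0.5042 0.3201 0.2288] 0.66
top hook_root [0.4889 0.3818 0.2277] 0.88
top hook cloud 76 [0.5051 0.3258 0.2288] lat -0.5929084995594908 -24.259568305014916
```

View pics/w7.png

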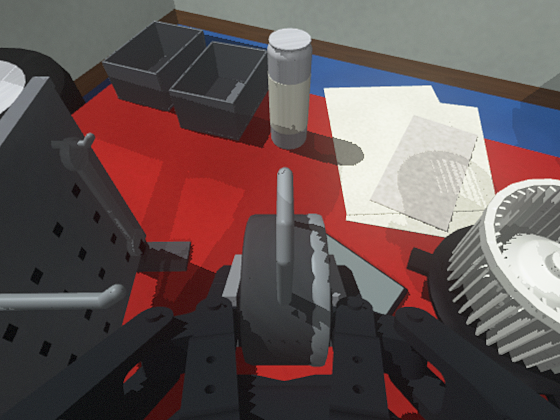

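The hook is at lower left, (0–120, 297), with its tip toward the gauge. The gauge is upright with its dial on the right (outward).

```bash
sed -i 's/^O=.*/O=np.array([.4,-.9165,0]);H=np.array([.507,.323,.225])/' m.py; python3 - <<'E'
from m import *
s=state();r=rot(s['tool_rot']).as_matrix();print('model eye',s['tool_pos']+r@[.0375,0,-.038],'lat',(s['tool_pos']+r@[.0375,0,-.038])@[-.9165,-.4,0],H@[-.9165,-.4,0],r.round(3).tolist())
f=grab_frame('wrist');w=cloud(f);m=cut_out('wrist','gauge')[0]['pixels'];q=w[m];q=q[(q[:,2]>.2)&(np.linalg.norm(q-s['tool_pos'],axis=1)<.15)]
print('top z',np.percentile(q[:,2],[50,98,99.8]));b=q[q[:,2]>.295];print('bail',len(b),b.mean(0),'lat',np.percentile(b@[-.9165,-.4,0],[1,50,99]),'out',np.percentile(b@O,[1,50,99])-H@O)
for o,z in ((.115,.02),(.06,.005),(.019,.005),(.019,-.0105)): print(o,z);eye(H+o*O+[0,0,z],23.6)
E
```

```text
model eye [0.55347835 0.21512502 0.29570311] lat -0.5933129117506257 -0.5938655 [[0.529, 0.393, 0.752], [0.227, -0.92, 0.321], [0.817, 0.0, -0.576]]
top z [0.27581022 0.31304887 0.31387237]
bail 1859 [0.54643299 0.21221189 0.30940955] lat [-0.60329956 -0.58355547 -0.57514359] out [0.11492328 0.11728628 0.11972182]
0.115 0.02
shift [-0.082 -0.005  0.059] turn [ 0.004 -0.    -0.003]
0.06 0.005
shift [-0.107 -0.115  0.076] turn [ 0.004 -0.    -0.003]
0.019 0.005
shift [-0.107 -0.197  0.075] turn [ 0.004 -0.    -0.003]
0.019 -0.0105
shift [-0.133 -0.197  0.093] turn [ 0.004 -0.    -0.003]
```

jog_arm(motion="0 -0.045 -0.003 0.03 0 0 0; 0 -0.08 -0.01 0.057 0 0 0; 0 -0.107 -0.05 0.076 0 0 0; 0 -0.107 -0.09 0.076 0 0 0; 0 -0.107 -0.115 0.076 0 0 0")

```text
time: 19.68
tool_pos: [0.5392, 0.2727, 0.1769]
tool_rot: [-0.092, 0.87, 0.179, 0.451]
contact_force: [-0.9, -1.0, -3.3]
gripper_width: 0.371
grasp_force: 61.9
```

```bash
python3 - <<'E'
from m import *
s=state();r=rot(s['tool_rot']).as_matrix();e=s['tool_pos']+r@[.0375,0,-.038];print(s['contact_force'],'model eye rel',(e-H)@O,(e-H)@[-.9165,-.4,0],e[2]-.225)
f=grab_frame('wrist');save(f,'w8.png')
s=state();r=rot(s['tool_rot']).as_matrix();e=s['tool_pos']+r@[.0375,0,-.038];print('settled',(e-H)@O,(e-H)@[-.9165,-.4,0],e[2]-.225)
for o,z in ((.04,.005),(.019,.005),(.019,-.0105)): print(o,z);eye(H+o*O+[0,0,z],23.6)
E
```

```text
[-0.90277977 -0.97052745 -3.30257118] model eye rel 0.058923082484087556 1.2158392219990633e-05 0.00443342158560317
settled 0.058061792963748304 3.817497169693806e-06 0.004637003318935268
0.04 0.005
shift [ 0.    -0.036 -0.001] turn [ 0.003  0.    -0.003]
0.019 0.005
shift [ 0.    -0.078 -0.001] turn [ 0.003  0.    -0.003]
0.019 -0.0105
shift [-0.025 -0.078  0.017] turn [ 0.003  0.    -0.003]
```

View pics/w8.png

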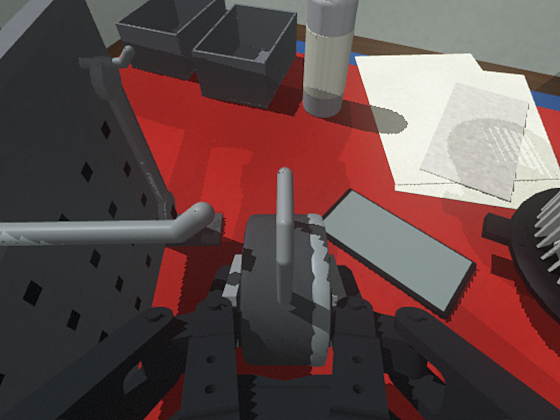

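The hook tip (205,210) lines up with the bail opening at (285,175–260). I'll insert slowly, then lower.

jog_arm(motion="0 0 -0.02 0 0 0 0; 0 0 -0.04 0 0 0 0; 0 0 -0.06 0 0 0 0; 0 0 -0.078 0 0 0 0; 0 0 -0.078 0 0 0 0")

```text
time: 20.35
tool_pos: [0.5243, 0.3081, 0.1775]
tool_rot: [-0.092, 0.87, 0.179, 0.451]
contact_force: [-0.3, -1.0, -2.6]
gripper_width: 0.368
grasp_force: 61.9
```

```bash
python3 - <<'E'
from m import *
s=state();r=rot(s['tool_rot']).as_matrix();e=s['tool_pos']+r@[.0375,0,-.038];print(s['contact_force'],'model eye rel',(e-H)@O,(e-H)@[-.9165,-.4,0],e[2]-.225)
f=grab_frame('wrist');save(f,'w9.png')
for o,z in ((.018,-.009),(.018,-.0125)): print(o,z);eye(H+o*O+[0,0,z],23.6)
E
```

```text
[-0.25552413 -0.97264361 -2.55934498] model eye rel 0.020485352483967625 -0.0004610645675652436 0.005008585874611476
0.018 -0.009
shift [-0.023 -0.006  0.015] turn [ 0.004 -0.    -0.003]
0.018 -0.0125
shift [-0.029 -0.006  0.019] turn [ 0.004 -0.    -0.003]
```

View pics/w9.png

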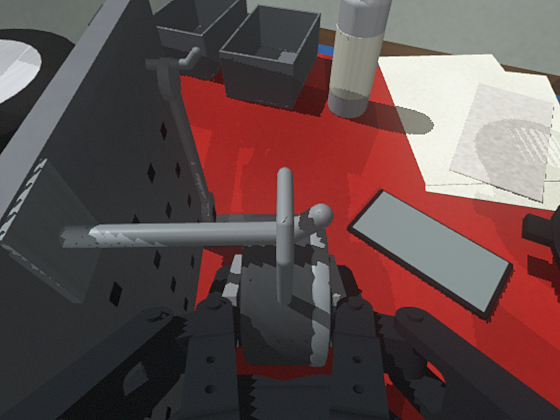

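The hook passes through the bail, with its tip emerging at (320,213). Lowering.

jog_arm(motion="0 -0.008 -0.002 0.005 0 0 0; 0 -0.016 -0.004 0.01 0 0 0; 0 -0.022 -0.006 0.014 0 0 0; 0 -0.025 -0.006 0.017 0 0 0; 0 -0.025 -0.006 0.017 0 0 0")

```text
time: 21.02
tool_pos: [0.5233, 0.3106, 0.1627]
tool_rot: [-0.092, 0.869, 0.178, 0.451]
contact_force: [0.3, 1.0, -1.9]
gripper_width: 0.363
grasp_force: 62.1
```

```bash
python3 - <<'E'
from m import *
s=state();r=rot(s['tool_rot']).as_matrix();e=s['tool_pos']+r@[.0375,0,-.038];print(s['contact_force'],'model eye rel',(e-H)@O,(e-H)@[-.9165,-.4,0],e[2]-.225)
E
```

```text
[ 0.29781655  0.97623434 -1.91585913] model eye rel 0.01780204268832376 -0.00043776778005754025 -0.009768426135971758
```

jog_arm(motion="0 -0.002 0 0.0015 0 0 0; 0 -0.004 0 0.003 0 0 0; 0 -0.004 0 0.003 0 0 0; 0 -0.004 0 0.003 0 0 0; 0 -0.004 0 0.003 0 0 0")

```text
time: 21.65
tool_pos: [0.5241, 0.311, 0.1621]
tool_rot: [-0.093, 0.869, 0.178, 0.453]
contact_force: [-3.3, -1.6, 5.3]
gripper_width: 0.369
grasp_force: 62.8
```

jog_arm(motion="45 0 0 0 0 0 0; 60 0 0 0 0 0 0; 60 0 0 0 0 0 0; 60 0 0 0 0 0 0; 60 0 0 0 0 0 0")

```text
time: 22.28
tool_pos: [0.523, 0.3105, 0.1597]
tool_rot: [-0.092, 0.87, 0.178, 0.451]
contact_force: [0.4, -1.0, -1.0]
gripper_width: 0.601
grasp_force: 0.0
```

jog_arm(motion="60 0 0 -0.03 0 0 0; 60 0 0 -0.07 0 0 0; 60 0 0 -0.12 0 0 0; 60 0 0 -0.18 0 0 0; 60 0 0 -0.24 0 0 0")

```text
time: 22.9
tool_pos: [0.4321, 0.2716, 0.2293]
tool_rot: [-0.092, 0.87, 0.178, 0.451]
contact_force: [0.2, 0.8, 1.0]
gripper_width: 0.603
grasp_force: 0.0
```

```bash
python3 - <<'E'
from m import *
s=state();print(s['tool_pos'],s['joint_pos'],s['contact_force'])
for c in ['wrist','side','top']:
    grab_frame(c)
    for n in ['gauge','gauge_eye']:
        for d in place_of(c,n)[:1]: p=np.array(d['at'])-H;print(c,n,round(d['p'],2),'out',p@O,'lat',p@[-.9165,-.4,0],'z',p[2])
f=grab_frame('wrist');save(f,'w10.png')
E
```

```text
[0.43214917 0.27163314 0.2292574 ] [ 0.42455755 -0.87884754  2.48914469 -0.03086937  0.57507977  1.60805079] [0.18857183 0.81489056 0.96957572]
wrist gauge 0.76 out 0.01637120000000001 lat -0.0055113999999999354 z -0.1381
wrist gauge_eye 0.76 out 0.014324600000000005 lat -0.0018220999999999563 z -0.0121
side gauge_eye 0.67 out 0.016005749999999992 lat 0.0020757500000000532 z -0.009700000000000014
top gauge 0.83 out 0.014563049999999966 lat -0.00411839999999995 z -0.1387
top gauge_eye 0.94 out 0.019651949999999977 lat 0.0007212000000000082 z -0.014500000000000013
```

View pics/w10.png

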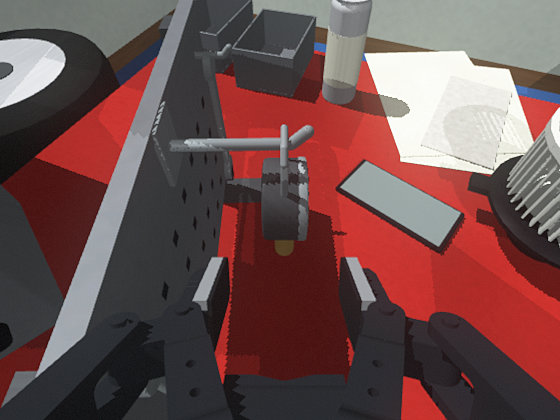

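The gauge hangs on the hook (bail at (285,135)), dial outward (right), and the gripper is clear. On to the release button.

```bash
python3 - <<'E'
from m import *
print('a');go([.43,.03,.33],-5,65,0)
print('b');go([.3785,-.396,.31],-46,90,0)
E
```

```text
a
shift [ 0.054  0.443 -0.278] turn [-0.212 -0.338  0.255]
b
shift [-0.227  1.185 -0.605] turn [-0.382 -0.555  0.74 ]
```

jog_arm(motion="40 0.005 0.08 -0.06 0 0 0; 10 0.02 0.17 -0.12 -0.05 -0.085 0.065; 0 0.03 0.26 -0.17 -0.1 -0.17 0.13; 0 0.045 0.35 -0.22 -0.16 -0.255 0.19; 0 0.054 0.443 -0.278 -0.212 -0.338 0.255")

```text
time: 24.02
tool_pos: [0.43, 0.0283, 0.3322]
tool_rot: [0.009, 0.975, -0.045, 0.216]
contact_force: [-0.2, -0.1, 0.3]
gripper_width: 0.001
grasp_force: 0.0
```

```bash
python3 - <<'E'
from m import *
s=state();print(s['tool_pos'],s['joint_pos'])
print('a');go([.41,-.20,.32],-28,80,0)
print('b');go([.3785,-.396,.31],-46,90,0)
E
```

```text
[0.43001678 0.02825463 0.33215413] [-0.11448344 -0.81026915  2.13840988  0.01090689  1.37812741  1.54832288]
a
shift [-0.008  0.458  0.022] turn [-0.08  -0.172  0.253]
b
shift [-0.041  0.854  0.029] turn [-0.104 -0.278  0.466]
```

jog_arm(motion="0 -0.002 0.11 0.005 -0.02 -0.043 0.063; 0 -0.004 0.225 0.01 -0.04 -0.086 0.126; 0 -0.006 0.34 0.016 -0.06 -0.13 0.19; 0 -0.008 0.458 0.022 -0.08 -0.172 0.253; 0 -0.018 0.56 0.024 -0.086 -0.2 0.31")

```text
time: 24.65
tool_pos: [0.4023, -0.2513, 0.3151]
tool_rot: [0.014, 0.957, -0.282, 0.063]
contact_force: [0.6, 0.7, 0.9]
gripper_width: 0.0
grasp_force: 0.0
```

```bash
python3 - <<'E'
from m import *
s=state();print(s['tool_pos'],s['joint_pos'])
grab_frame('wrist')
for d in place_of('wrist','release_top')[:2]: print(d)
print('b');go([.379,-.396,.28],-46,90,0)
E
```

```text
[ 0.40227609 -0.25128259  0.31507162] [-0.73304567 -0.44685915  1.91102927  0.0294879   1.5527925   1.41152084]
{'at': [0.3761, -0.3948, 0.2251], 'p': 0.98}
b
shift [0.109 0.265 0.08 ] turn [-0.015 -0.083  0.151]
```

jog_arm(motion="0 0.03 0.08 0.01 -0.005 -0.025 0.045; 0 0.065 0.16 0.03 -0.01 -0.05 0.09; 0 0.109 0.265 0.05 -0.015 -0.083 0.151; 0 0.109 0.265 0.08 -0.015 -0.083 0.151; 0 0.109 0.265 0.08 -0.015 -0.083 0.151")

```text
time: 25.38
tool_pos: [0.381, -0.3909, 0.2797]
tool_rot: [-0.001, 0.922, -0.387, 0.0]
contact_force: [0.6, 0.2, -0.2]
gripper_width: 0.002
grasp_force: 0.0
```

```bash
python3 - <<'E'
from m import *
s=state();print(s['tool_pos'],s['joint_pos'])
print('c');go([.3785,-.396,.234],-46,90,0)
print('d');go([.3785,-.396,.215],-46,90,0)
E
```

```text
[ 0.38095377 -0.39090187  0.27971842] [-0.93601411 -0.16125676  1.73853389  0.00264279  1.56482996  1.42947095]
c
shift [0.004 0.011 0.091] turn [-0.002  0.     0.005]
d
shift [0.004 0.011 0.129] turn [-0.002  0.     0.005]
```

jog_arm(motion="0 0.004 0.011 0.06 0 0 0; 0 0.004 0.011 0.091 0 0 0; 0 0.004 0.011 0.115 0 0 0; 0 0.004 0.011 0.129 0 0 0; 0 0.004 0.011 0.129 0 0 0")

```text
time: 26.0
tool_pos: [0.3792, -0.3972, 0.2185]
tool_rot: [-0.0, 0.922, -0.387, 0.003]
contact_force: [-0.4, 3.5, 4.3]
gripper_width: -0.001
grasp_force: 2.3
```

```bash
python3 - <<'E'
from m import *
s=state();print(s['tool_pos'],s['contact_force'])
for c in ['top','side']:
    grab_frame(c);print([d['at'] for d in place_of(c,'tray_handle')][:1])
E
```

```text
[ 0.37923209 -0.39716698  0.21852805] [-0.38147744  3.47336843  4.27105762]
[[0.4881, 0.3795, 0.2273]]
[[0.5611, -0.1636, 0.0594]]
```

jog_arm(motion="0 0 0 0.004 0 0 0; 0 0 0 0.006 0 0 0; 0 0 0 0.006 0 0 0; 0 0 0 0.006 0 0 0; 0 0 0 0.006 0 0 0")

```text
time: 26.82
tool_pos: [0.3792, -0.3979, 0.2159]
tool_rot: [0.0, 0.922, -0.387, 0.003]
contact_force: [-0.7, 3.5, 6.7]
gripper_width: 0.0
grasp_force: 3.2
```

jog_arm(motion="0 0 0 0 0 0 0; 0 0 0 0 0 0 0; 0 0 0 0 0 0 0; 0 0 0 0 0 0 0; 0 0 0 0 0 0 0")

```text
time: 27.45
tool_pos: [0.3793, -0.3979, 0.216]
tool_rot: [0.0, 0.922, -0.387, 0.003]
contact_force: [-0.3, 3.8, 6.7]
gripper_width: 0.002
grasp_force: 3.2
```

jog_arm(motion="0 0 0 0 0 0 0; 0 0 0 0 0 0 0; 0 0 0 0 0 0 0; 0 0 0 0 0 0 0; 0 0 0 0 0 0 0")

```text
time: 28.08
tool_pos: [0.3792, -0.3979, 0.216]
tool_rot: [0.0, 0.922, -0.387, 0.003]
contact_force: [0.6, 4.3, 6.0]
gripper_width: -0.001
grasp_force: 3.2
```

jog_arm(motion="0 0 0 -0.02 0 0 0; 0 0 0 -0.06 0 0 0; 0 0 0 -0.12 0 0 0; 0 0 0 -0.16 0 0 0; 0 0 0 -0.16 0 0 0")

```text
time: 28.7
tool_pos: [0.3788, -0.3984, 0.2973]
tool_rot: [0.001, 0.922, -0.388, 0.004]
contact_force: [-0.4, -0.2, 0.5]
gripper_width: 0.002
grasp_force: 0.0
```

```bash
python3 - <<'E'
from m import *
s=state();print(s['tool_pos'],s['contact_force'])
for c in ['top','side']:
    f=grab_frame(c);c=='side' and save(f,'side11.png')
    for n in ['tray_handle','gauge_eye','gauge','driver','phone','plug_a','plug_b','blower']: print(c,n,[(np.round(d['at'],3).tolist(),round(d['p'],2)) for d in place_of(c,n)][:2])
E
```

```text
[ 0.37881721 -0.39837897  0.29725337] [-0.42753462 -0.17751599  0.53089405]
top tray_handle [([0.557, -0.344, 0.062], 0.45)]
top gauge_eye [([0.514, 0.301, 0.214], 0.68)]
top gauge [([0.52, 0.313, 0.09], 0.9)]
top driver [([0.367, 0.082, -0.002], 0.86), ([0.553, -0.386, 0.002], 0.39)]
top phone [([0.688, 0.207, 0.002], 0.84)]
top plug_a []
top plug_b []
top blower [([0.711, 0.038, 0.002], 0.87), ([0.559, -0.343, 0.061], 0.15)]
side tray_handle [([0.562, -0.343, 0.056], 0.87)]
side gauge_eye [([0.512, 0.311, 0.217], 0.93)]
side gauge []
side driver [([0.37, 0.085, -0.002], 0.83)]
side phone [([0.691, 0.209, -0.0], 0.75)]
side plug_a [([0.484, -0.445, 0.048], 0.59), ([0.485, 0.375, 0.224], 0.57)]
side plug_b [([0.484, -0.445, 0.048], 0.59), ([0.485, 0.375, 0.224], 0.57)]
side blower [([0.708, 0.032, 0.001], 0.62)]
```

The tray is home (handle back at -0.344), the gauge is hanging and nothing else has moved, so I'm handing in.

```bash
python3 -c "
from plant import *
print(job_done())"
```

```text
the job is handed in; nothing more can be done
None
```

I handed the job in at about 29 s: the gauge hangs on the long hook with its dial outward, the tray ran home after the release press, and the bench items haven't moved. The last pictures showed one plug in its hole and could not show the other; no verdict came back.

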